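Push the bearing sleeve up its loading ramp

TASK

Load the skate sharpener's bearing sleeve: with the fingertips, slowly push the steel sleeve that lies at the foot of the ramp all the way up, over the crest and into the nest against the stop plate, and never let it get away from you and roll back down. It is only pushed: do not pick it up or lift it off the ramp, and leave the things standing around the ramp where they are. Finish with the hand clear of everything.

Things in the scene. Friction and masses are not known exactly. Their poses are not given: they have to be found in the camera images.
- sleeve: The plain steel bearing sleeve to push: a cylinder, 50 mm diameter, 70 mm long, 0.4 to 0.75 kg, lying across the foot of the ramp against the foot lip. Origin at its centre; its y is the cylinder's axis, x and z turn as it rolls. It rolls freely: let go on the slope it runs back down; once past the crest it drops into the nest and stays.
- ramp: Fixed loading ramp, base plate 285 x 130 mm. Origin on the table under its middle; x is level and points uphill to the stop plate, y across, z up. Along x: foot lip at -125 mm; crest (top of the slope, 36 mm above the table) at +74; nest, a flat pocket 40 mm long, floor 4 mm below the crest; face of the stop plate (90 mm wide, top 76 mm above the table) at +114.
- deck: The ramp's sloping steel deck, 200 mm long, rising at 0.12 rad. Origin on its surface at the lower end, mid-width, at the upper face of the foot lip; x up along the slope, y across, z square to the surface. Foot lip and side rails (78 mm apart inside, 90 outside) stand 8 mm above it; rails beside the nest, 13 mm above its floor. The sleeve starts at x = 18 mm, z = 25 mm here.
- nest (a point): Where the sleeve's centre lies when it is home in the nest against the stop plate: 25 mm above the nest floor, 57 mm above the table. Axes as ramp.
- spare: Bystander: a second sleeve of the same size, standing on its end beside the ramp. Origin at the centre of its underside, height 70 mm.
- bottle: Bystander: water bottle, 60 mm diameter, 170 mm tall. Origin at the centre of its underside.
- jar: Bystander: small white paste jar, 52 mm diameter, 50 mm tall. Origin at the centre of its underside.
- stone: Bystander: grey honing stone, 100 x 35 x 22 mm, lying flat. Origin at the centre of its underside, x along its length.
There are look-alikes about, which are no part of the job. Leave any green look-alike of the sleeve alone.

How it is judged:
By the outcome, as a careful person would: the job done as asked, in the order asked, and still so for the second after the job is handed in, with the robot touching nothing.
It also fails if it takes over 48 s, if anything falls off the work surface, if the arm or the gripper's body presses on something with over 40 N, if the wrist force passes 120 N, or if a joint passes its speed limit or range.

ROBOT

A 6-joint arm with a two-finger parallel gripper is mounted at the origin on the work surface. World frame = base frame: x ahead of the robot, y to its left, z up, the work surface at z = 0. Lengths are in m, angles in rad, forces in N, time in s.
With the tool pointing down it reaches from about 0.325 to 0.9 m from the base axis. Payload 6.1 kg.
Tool frame: the origin (TCP) lies at the very end of the fingers, on their centre line; the grasp point (between the pads) lies 19 mm behind it (manip.grasp_offset is the distance from the TCP to the grasp point, in m); z points along the fingers, y is the line along which they close (so a half turn about z gives the same grasp; the last joint's range is limited). The gripper opens to 87 mm and grips with 3 to 60 N. Pads are 19 mm wide; open, the fingers measure 117 mm over their backs; the gripper's body (75 mm by 190 mm) begins 51 mm behind the grasp point.
Start: joints at [1.047, 0.22, 1.526, -0, 1.395, -0.126], TCP at [0.242, 0.576, 0.223] pointing down, gripper open.
Joint ranges: [-2.98, 2.98], [-0.91, 2.08], [0.09, 2.57], [-1.24, 4.39], [0.2, 2.65], [-2.68, 2.68]. Speed limits (rad/s): [2.57, 2.57, 3.01, 3.14, 3.14, 3.14].

INTERFACE

Orientations are given as a rotation vector (axis times angle).
In Python, from bench import manip gives the robot as it stands.
- The arm moves only by the shell command python3 -m inch 'ROWS' [FORCE]. ROWS is JSON, a list of rows, each a list of 3 entries, a list of its own where there are three numbers: the shift along the tool's x, y, z in units of 25 mm (1.0 is 25 mm), then the turn about the tool's z in units of 10 degrees (1.0 is 10 degrees), then the opening, from 0 (shut) to 1 (fully open). In form: [[[x, y, z], roll, fingers], ...]. A call has 1 to 10 rows; each row is the pose to reach, as a shift and turn from the pose commanded when the call began, along the tool's axes at that moment; what a row does not reach only later rows make up. A row lasts 1/8 s, in which the tool goes at most 62.5 mm and 10.7 degrees, less where a joint would pass 70% of its speed; a pose out of reach is approached as far as the arm can. A call with a gripper value outside its range is refused whole. The fingers move at their own pace and stop on an object; FORCE is the grip in N (left out, the last holds). Time passes only in rows, so rows that repeat a pose let the fingers close. It gives the time, the measured TCP pose, the force, the opening and the grip force at its end, in the units of the state.
- manip.get_state(): the state, without advancing time (a new reading comes with each control period).
- manip.camera(name): name is "side" or "top"; returns the picture (480x640x3 uint8, red, green, blue); there is no depth.
- manip.camera_params(name): a dict with "camera_matrix" (3x3 intrinsics, pixels), "distortion" ([k1, k2, p1, p2, k3] as OpenCV has them; the pictures are not rectified), "view" (4x4, takes a point from world to camera coordinates). Camera axes: x right, y up, looking along -z (the intrinsics and any distortion apply to the point x, -y, -z); pixel columns grow to the right and rows downward; lengths in m; the calibration is good to about 2 mm. A picture is of the moment at which its call begins. camera_params takes no time and is no camera call.
- manip.close_job(): hands the job in; it is judged then, once.
The state is a dict: "t": time; "qpos": joint angles; "joint_velocities": joint speeds; "joint_torque": joint torques, N m; "eef_pos": TCP position; "ee_rot": TCP orientation; "force": force on the tool from outside, world axes, zero at the start; "moment": the same for the moment, N m; "finger_gap": finger opening in m; "gripper_force": force on a finger pad.
Only numpy, scipy, OpenCV 4.12 (cv2) and the standard library are available. Lean on these libraries where they do the work, as an engineer would, in place of code of your own. Each camera call takes 0.05 s, during which the arm holds its last target. There are 200 camera calls.

## Working session

There is one attempt and no reset: what is moved stays moved. The work goes in short steps, Python scripts to look and compute and a shell command to move; the robot and the scene stay as the last step left them, time stands still between calls to the robot, and variables do not carry over. Pictures are saved under pics/ and viewed, at most 10 in all, crops included, and the job is handed in when it is done.

```bash
mkdir -p pics
python3 - <<'E'
from bench import manip
import cv2,numpy as np
for n in ("side","top"):
    cv2.imwrite(f"pics/{n}0.png",manip.camera(n)[:,:,::-1]); p=manip.camera_params(n); print(n,p)
s=manip.get_state();print(s)
E
```

```text
side {'camera_matrix': array([[467.97306421,   0.        , 321.09277869],
       [  0.        , 467.97306421, 241.04483333],
       [  0.        ,   0.        ,   1.        ]]), 'distortion': array([0.01491159, 0.        , 0.        , 0.        , 0.        ]), 'view': array([[ 0.94336009, -0.33145671, -0.01442874, -0.53121881],
       [ 0.20691298,  0.55378597,  0.80654083, -0.16596487],
       [-0.25934294, -0.76384393,  0.59100228, -0.56767953],
       [ 0.        ,  0.        ,  0.        ,  1.        ]])}
top {'camera_matrix': array([[575.21519661,   0.        , 319.10237494],
       [  0.        , 575.21519661, 249.39593941],
       [  0.        ,   0.        ,   1.        ]]), 'distortion': array([-0.03414765,  0.        ,  0.        ,  0.        ,  0.        ]), 'view': array([[-0.00366005, -0.99993185,  0.01108604, -0.03058722],
       [ 0.99525378, -0.00256441,  0.09727971, -0.55955722],
       [-0.09724465,  0.01138947,  0.99519534, -0.9536017 ],
       [ 0.        ,  0.        ,  0.        ,  1.        ]])}
{'t': 0.1, 'qpos': array([ 1.04692715e+00,  2.21151877e-01,  1.52749885e+00, -4.90668041e-05,
        1.39471967e+00, -1.26083246e-01]), 'joint_velocities': array([ 0.00078021, -0.00065447, -0.00234656, -0.00238683, -0.00155834,
        0.00032079]), 'joint_torque': array([ 2.10125581e-03, -4.95940340e+01, -3.88523161e+01,  7.00243888e-02,
        5.14455792e-02, -6.69421979e-05]), 'eef_pos': array([0.24183371, 0.57570016, 0.22154267]), 'ee_rot': array([-6.20612571e-01, -3.07914904e+00,  2.67009163e-03]), 'force': array([-0.44214977, -0.3544143 , -0.12296045]), 'moment': array([ 0.02884296,  0.04390409, -0.09292946]), 'gripper_force': 0.0, 'finger_gap': 0.08718379229881477}
```

View pics/side0.png

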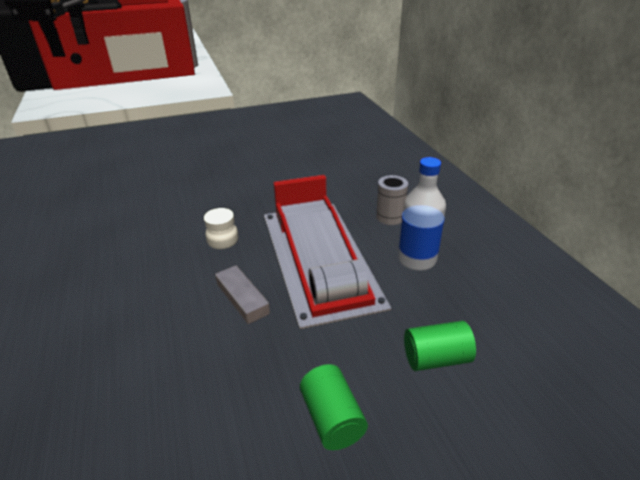

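View pics/top0.png

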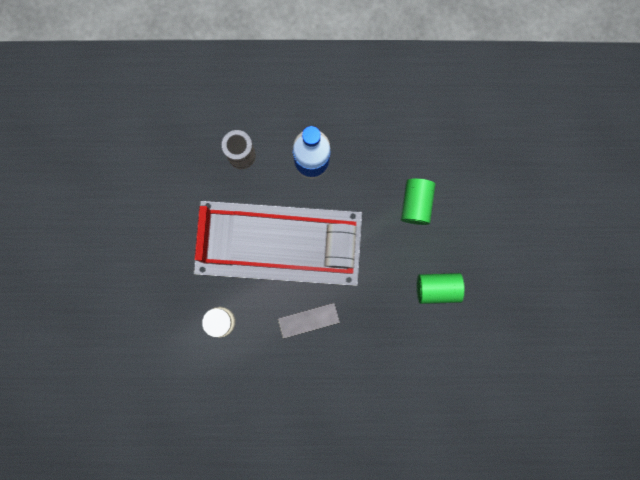

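Side view: the sleeve lies at (338,282) at the ramp foot, with the stop plate at the far end (300,190). Top view: sleeve (340,246), stop plate (202,234), bolt holes (208,206), (353,216), (348,280), (202,269), bottle (311,153), spare (237,148), jar (218,322), stone (309,321). The green look-alikes lie to the right.

```bash
cat > h.py <<'E'
from bench import manip
import cv2,numpy as np
from scipy.spatial.transform import Rotation as R
def ray(n,uv,z):
    p=manip.camera_params(n);V=p["view"]
    u=cv2.undistortPoints(np.float64([[uv]]),p["camera_matrix"],p["distortion"])[0,0]
    d=V[:3,:3].T@np.array([u[0],-u[1],-1]);c=-V[:3,:3].T@V[:3,3]
    return c+d*(z-c[2])/d[2]
E
python3 - <<'E'
from h import *
np.set_printoptions(precision=4,suppress=True)
im=cv2.imread("pics/top0.png");hsv=cv2.cvtColor(im,cv2.COLOR_BGR2HSV)
m=cv2.inRange(hsv,(0,0,100),(180,90,255))|cv2.inRange(hsv,(0,120,90),(8,255,255))
m=cv2.morphologyEx(m,cv2.MORPH_CLOSE,np.ones((5,5)))
for c in cv2.findContours(m[60:],0,2)[0]:
    if cv2.contourArea(c)>5000:
        b=cv2.boxPoints(cv2.minAreaRect(c.astype(np.float32)+np.float32([0,60])));
        P=np.array([ray("top",q,.004) for q in b]);print("plate",b.tolist(),P,P.mean(0),np.linalg.norm(np.diff(P,axis=0),axis=1))
H=np.array([ray("top",q,.004) for q in [(208,206),(353,216),(348,280),(202,269)]]);print("holes",H,H.mean(0))
H2=np.array([ray("side",q,.004) for q in [(268,217),(303,316),(381,300)]]);print("holes side",H2)
d=(H[0]+H[3]-H[1]-H[2])[:2];print("az deg",np.degrees(np.arctan2(d[1],d[0])))
print("sleeve ctr top",ray("top",(341,246),.045))
for n,q,z in [("bottlecap",(311,135),.17),("spare",(237,145),.07),("jar",(217,322),.05),("stone",(309,321),.022)]: print(n,ray("top",q,z))
print("bottle side base",ray("side",(419,262),0))
E
```

```text
plate [[188.96499633789062, 335.5603332519531], [197.46694946289062, 199.52919006347656], [362.6342468261719, 209.85214233398438], [354.1322937011719, 345.88330078125]] [[ 0.4133  0.192   0.004 ]
 [ 0.6505  0.1812  0.004 ]
 [ 0.6315 -0.1095  0.004 ]
 [ 0.3947 -0.0923  0.004 ]] [0.5225 0.0428 0.004 ] [0.2374 0.2913 0.2374]
holes [[ 0.6389  0.1625  0.004 ]
 [ 0.6206 -0.0924  0.004 ]
 [ 0.5082 -0.0827  0.004 ]
 [ 0.528   0.1712  0.004 ]] [0.5739 0.0397 0.004 ]
holes side [[ 0.5244  0.1754  0.004 ]
 [ 0.5089 -0.0802  0.004 ]
 [ 0.6216 -0.0882  0.004 ]]
az deg 85.70693776130908
sleeve ctr top [ 0.5634 -0.0689  0.045 ]
bottlecap [ 0.7165 -0.0193  0.17  ]
spare [0.7299 0.1039 0.07  ]
jar [0.4377 0.1364 0.05  ]
stone [ 0.4381 -0.0148  0.022 ]
bottle side base [ 0.716 -0.027  0.   ]
```

```bash
python3 -m inch '[[[-15,-14,0],7.15,0.35],[[-15,-14,0],7.15,0.35],[[-15,-14,0],7.15,0.35],[[-15,-14,0],7.15,0.35],[[-15,-14,0],7.15,0.35],[[-15,-14,0],7.15,0.35],[[-15,-14,0],7.15,0.35],[[-15,-14,0],7.15,0.35],[[-15,-14,0],7.15,0.35],[[-15,-14,0],7.15,0.35]]'
cat >> h.py <<'E'
O=np.array([.5735,.0415]);AZ=np.radians(85.7);U=np.array([np.cos(AZ),np.sin(AZ)]);W=np.array([U[1],-U[0]])
def st():
    s=manip.get_state();M=R.from_rotvec(s["ee_rot"]).as_matrix();p=s["eef_pos"]
    r=(p[:2]-O)
    print("t",s["t"],"tool x az",np.degrees(np.arctan2(M[1,0],M[0,0])),"z",M[:,2].round(3),"ramp u,v,z mm",(r@U*1e3).round(1),(r@W*1e3).round(1),(p[2]*1e3).round(1),"F",s["force"].round(1),"gap",s["finger_gap"])
    return s,M,p
def goto(u,v,z):
    s,M,p=st();t=np.r_[O+u*U+v*W,z];print("units",(M.T@(t-p)/.025).round(2))
E
python3 -c "
from h import *
goto(-.172,0,.1)"
```

```text
t: 1.35
eef_pos: [0.4521, 0.1079, 0.2222]
ee_rot: [-2.305, -2.134, 0.001]
force: [-0.7, 1.1, -0.3]
finger_gap: 0.0306
gripper_force: 0.0
t 1.35 tool x az 85.587236469384 z [-0.001  0.    -1.   ] ramp u,v,z mm 57.1 -126.0 222.2 F [-0.7  1.1 -0.3] gap 0.03060445223692215
units [-9.16  5.06  4.88]
```

```bash
python3 -m inch '[[[-9.15,5.05,0],0,0.35],[[-9.15,5.05,0],0,0.35],[[-9.15,5.05,0],0,0.35],[[-9.15,5.05,0],0,0.35],[[-9.15,5.05,0],0,0.35],[[-9.15,5.05,1.5],0,0.35],[[-9.15,5.05,3],0,0.35],[[-9.15,5.05,4.5],0,0.35],[[-9.15,5.05,6],0,0.35],[[-9.15,5.05,6],0,0.35]]' >/dev/null
python3 -c "
from h import *
goto(-.172,0,.029)
a=manip.camera('side');b=manip.camera('top')
cv2.imwrite('pics/1.png',np.hstack([a[100:400,180:560],b[100:400,180:560]])[:,:,::-1])"
```

```text
t 2.6 tool x az 85.85765860941032 z [-0.007  0.003 -1.   ] ramp u,v,z mm -167.8 -2.9 69.1 F [ 0.1  0.2 -0.3] gap 0.030342870205346324
units [-0.17  0.13  1.6 ]
```

View pics/1.png

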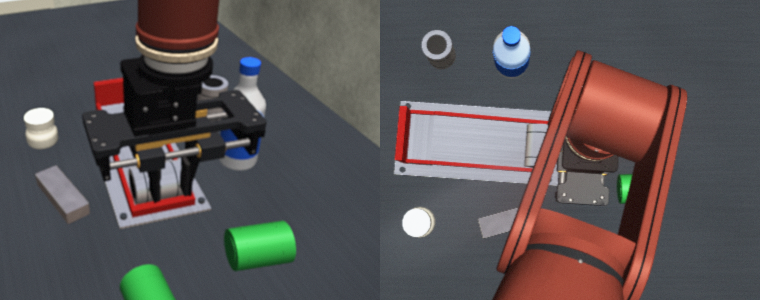

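The hand is above the foot, with both fingers (140,195) and (185,185) just downhill of the sleeve. It is centred and clear of the bottle. Next I go down behind the sleeve and make contact.

```bash
python3 -m inch '[[[-0.15,0.1,0.8],0,0.35],[[-0.15,0.1,1.6],0,0.35],[[-0.15,0.1,1.6],0,0.35],[[0.1,0.1,1.6],0,0.35],[[0.3,0.1,1.6],0,0.35],[[0.5,0.1,1.6],0,0.35],[[0.7,0.1,1.6],0,0.35],[[0.8,0.1,1.6],0,0.35]]'
python3 -c "
from h import *
goto(-.143,0,.029)
a=manip.camera('side')
cv2.imwrite('pics/2.png',cv2.resize(a[200:350,240:440],None,fx=3,fy=3)[:,:,::-1])"
```

```text
t: 3.7
eef_pos: [0.5651, -0.1091, 0.0327]
ee_rot: [2.302, 2.137, 0.0]
force: [0.3, -0.3, 0.3]
finger_gap: 0.0305
gripper_force: 0.0
t 3.7 tool x az 85.73071334579559 z [ 0. -0. -1.] ramp u,v,z mm -150.8 3.0 32.7 F [ 0.3 -0.3  0.3] gap 0.030520203591657677
units [ 0.31 -0.12  0.15]
```

View pics/2.png

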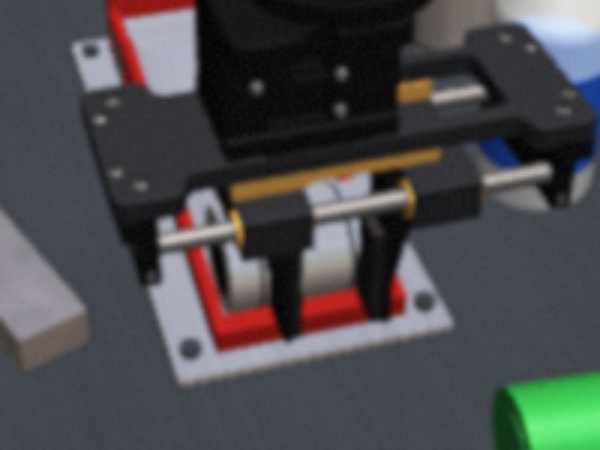

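The fingertips stand just behind the lip, at (290,330) and (380,310). They are about 3 mm to the right of centre, which fits the computed v. I'll shift left and start the push slowly.

```bash
python3 -m inch '[[[0.05,-0.12,0.15],0,0.35],[[0.15,-0.12,0.15],0,0.35],[[0.3,-0.12,0.13],0,0.35],[[0.45,-0.12,0.11],0,0.35],[[0.6,-0.12,0.09],0,0.35],[[0.75,-0.12,0.07],0,0.35],[[0.9,-0.12,0.05],0,0.35],[[1.05,-0.12,0.03],0,0.35],[[1.2,-0.12,0.01],0,0.35],[[1.3,-0.12,0],0,0.35]]'
python3 -c "
from h import *
goto(.0565,0,.048)
a=manip.camera('side')
cv2.imwrite('pics/3.png',cv2.resize(a[180:330,240:440],None,fx=3,fy=3)[:,:,::-1])"
```

```text
t: 5.0
eef_pos: [0.5644, -0.0766, 0.0325]
ee_rot: [-2.303, -2.137, 0.0]
force: [-0.7, -4.6, 2.4]
finger_gap: 0.0305
gripper_force: 1.8
t 5.0 tool x az 85.71983499942934 z [-0.  0. -1.] ramp u,v,z mm -118.4 -0.2 32.5 F [-0.7 -4.6  2.4] gap 0.030533894514807945
units [ 7.    0.01 -0.62]
```

View pics/3.png

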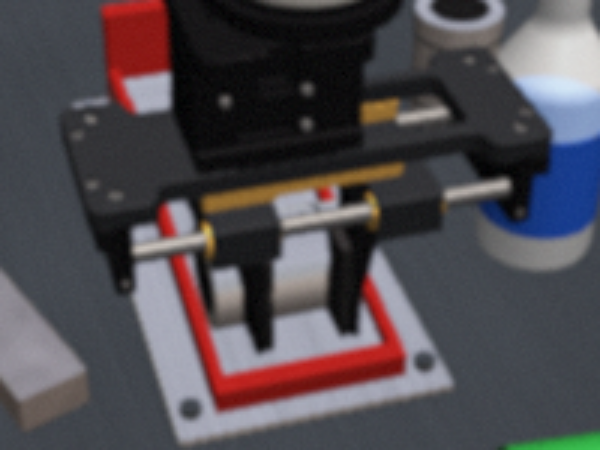

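The sleeve is on the slope ahead of both fingertips, (262,345) and (348,330), with a steady contact force of about 5 N. I'll keep pushing.

```bash
python3 -m inch '[[[0.15,0,-0.02],0,0.35],[[0.3,0,-0.04],0,0.35],[[0.45,0,-0.06],0,0.35],[[0.6,0,-0.07],0,0.35],[[0.75,0,-0.09],0,0.35],[[0.9,0,-0.11],0,0.35],[[1.05,0,-0.13],0,0.35],[[1.2,0,-0.14],0,0.35],[[1.35,0,-0.16],0,0.35],[[1.5,0,-0.18],0,0.35]]'
python3 -c "
from h import *
goto(.0565,0,.048)"
```

```text
t: 6.3
eef_pos: [0.5673, -0.0393, 0.0371]
ee_rot: [-2.303, -2.137, 0.0]
force: [0.5, -3.8, 2.5]
finger_gap: 0.0304
gripper_force: 1.7
t 6.3 tool x az 85.70725413021738 z [-0.  0. -1.] ramp u,v,z mm -81.0 -0.2 37.1 F [ 0.5 -3.8  2.5] gap 0.030389718805696787
units [ 5.5   0.01 -0.44]
```

```bash
python3 -m inch '[[[0.15,0,-0.02],0,0.35],[[0.3,0,-0.04],0,0.35],[[0.45,0,-0.06],0,0.35],[[0.6,0,-0.07],0,0.35],[[0.75,0,-0.09],0,0.35],[[0.9,0,-0.11],0,0.35],[[1.05,0,-0.13],0,0.35],[[1.2,0,-0.14],0,0.35],[[1.35,0,-0.16],0,0.35],[[1.5,0,-0.18],0,0.35]]' | grep force
python3 -c "
from h import *
goto(.0565,0,.048)
a=manip.camera('side')
cv2.imwrite('pics/4.png',cv2.resize(a[150:330,240:460],None,fx=3,fy=3)[:,:,::-1])"
```

```text
force: [-0.2, -3.7, 3.4]
gripper_force: 1.7
t 7.55 tool x az 85.7085551984805 z [-0. -0. -1.] ramp u,v,z mm -43.5 -0.2 41.6 F [-0.2 -3.7  3.4] gap 0.030596084291513358
units [ 4.    0.01 -0.26]
```

View pics/4.png

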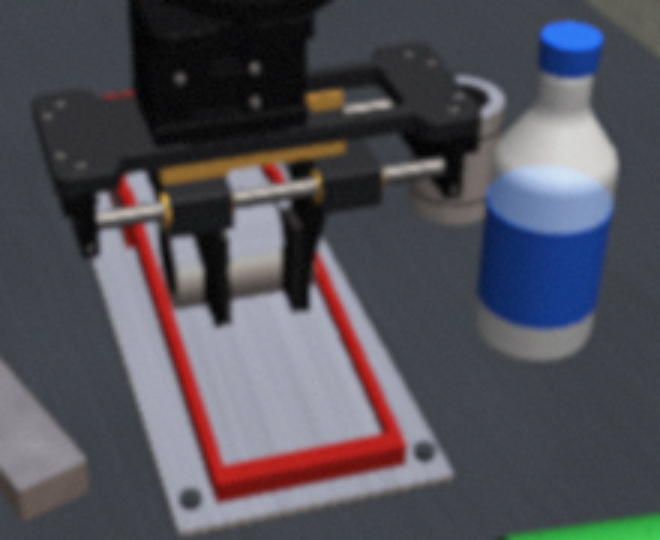

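The sleeve is mid-slope against both fingers, (222,320) and (300,305), and the gripper passes the bottle with clearance.

```bash
python3 -m inch '[[[0.15,0,-0.02],0,0.35],[[0.3,0,-0.04],0,0.35],[[0.45,0,-0.06],0,0.35],[[0.6,0,-0.07],0,0.35],[[0.75,0,-0.09],0,0.35],[[0.9,0,-0.11],0,0.35],[[1.05,0,-0.13],0,0.35],[[1.2,0,-0.14],0,0.35],[[1.35,0,-0.16],0,0.35],[[1.5,0,-0.18],0,0.35]]' | grep force
python3 -m inch '[[[0.15,0,-0.02],0,0.35],[[0.3,0,-0.04],0,0.35],[[0.45,0,-0.06],0,0.35],[[0.6,0,-0.07],0,0.35],[[0.75,0,-0.09],0,0.35],[[0.9,0,-0.1],0,0.35],[[1.05,0,-0.1],0,0.35],[[1.2,0,-0.1],0,0.35],[[1.3,0,-0.1],0,0.35],[[1.4,0,-0.1],0,0.35]]' | grep force
python3 -c "
from h import *
goto(.0565,0,.048)"
```

```text
force: [0.1, -3.5, 2.2]
gripper_force: 1.8
force: [-0.3, -2.7, 2.2]
gripper_force: 1.8
t 10.1 tool x az 85.70928327737215 z [-0. -0. -1.] ramp u,v,z mm 28.9 -0.2 48.5 F [-0.3 -2.7  2.2] gap 0.03088372908170243
units [1.11 0.01 0.02]
```

```bash
python3 -m inch '[[[0.08,0,0],0,0.35],[[0.16,0,0],0,0.35],[[0.24,0,0],0,0.35],[[0.32,0,0],0,0.35],[[0.4,0,0],0,0.35],[[0.48,0,0],0,0.35],[[0.56,0,0],0,0.35],[[0.64,0,0],0,0.35],[[0.7,0,0],0,0.35],[[0.76,0,0],0,0.35]]' | grep force
python3 -c "
from h import *
goto(.0565,0,.048)
a=manip.camera('side');b=manip.camera('top')
cv2.imwrite('pics/5.png',np.hstack([cv2.resize(a[150:300,230:380],None,fx=2.6,fy=2.6),cv2.resize(b[170:320,160:310],None,fx=2.6,fy=2.6)])[:,:,::-1])"
```

```text
force: [-0.7, -0.5, -0.0]
gripper_force: 0.0
t 11.35 tool x az 85.70771816760254 z [ 0.  0. -1.] ramp u,v,z mm 47.8 -0.1 48.6 F [-0.7 -0.5 -0. ] gap 0.03015658651693502
units [0.35 0.01 0.02]
```

View pics/5.png

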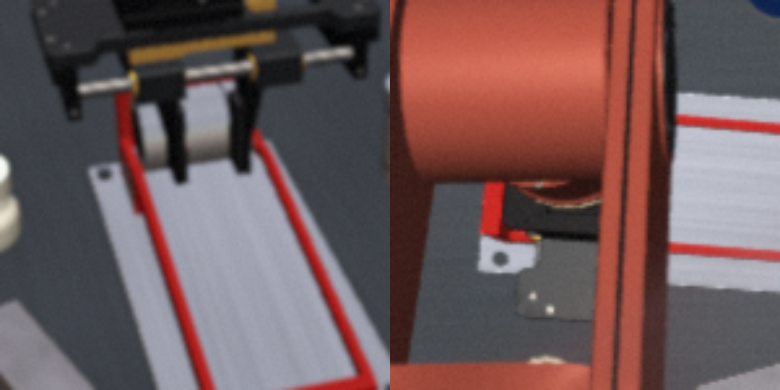

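The contact force has vanished, and the sleeve (left panel, (185,125)) sits near the stop ahead of the fingers, so it has dropped into the nest. I'll nudge gently to confirm it's seated.

```bash
python3 -m inch '[[[0.05,0,0],0,0.35],[[0.1,0,0],0,0.35],[[0.15,0,0],0,0.35],[[0.2,0,0],0,0.35],[[0.2,0,0],0,0.35]]' | grep -E 'force|eef'
python3 -m inch '[[[0.03,0,0],0,0.35],[[0.06,0,0],0,0.35],[[0.06,0,0],0,0.35]]' | grep -E 'force|eef'
```

```text
eef_pos: [0.5773, 0.0942, 0.0485]
force: [-0.0, -0.0, 0.1]
gripper_force: 0.0
eef_pos: [0.5774, 0.0949, 0.0486]
force: [-1.3, -5.0, 1.1]
gripper_force: 2.4
```

```bash
python3 -m inch '[[[-0.2,0,0],0,0.35],[[-0.6,0,0],0,0.35],[[-1,0,0],0,0.35],[[-1,0,-1],0,0.35],[[-1,0,-3],0,0.35],[[-1,0,-5],0,0.35],[[-1,0,-7],0,0.35],[[-3,0,-7],0,0.35],[[-5,0,-7],0,0.35],[[-7,0,-7],0,0.35]]' >/dev/null
python3 -m inch '[[[-2,0,0],0,0.35],[[-4,0,0],0,0.35],[[-5,0,0],0,0.35],[[-5,0,0],0,0.35],[[-5,0,0],0,0.35]]'
python3 -c "
from h import *
a=manip.camera('side');b=manip.camera('top')
cv2.imwrite('pics/6.png',np.hstack([cv2.resize(a[120:320,200:460],None,fx=1.5,fy=1.5),cv2.resize(b[120:320,180:440],None,fx=1.5,fy=1.5)])[:,:,::-1])"
```

```text
t: 14.32
eef_pos: [0.5548, -0.2032, 0.2234]
ee_rot: [-2.303, -2.136, -0.001]
force: [0.2, 0.4, -0.4]
finger_gap: 0.0308
gripper_force: 0.0
```

View pics/6.png

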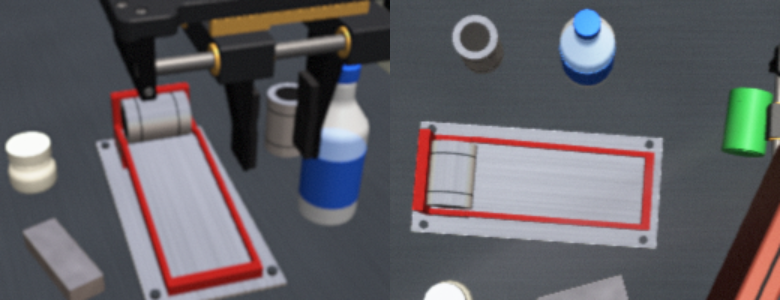

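The sleeve lies in the nest against the stop plate (right panel (452,175), left panel (155,115)). The bystanders I can see look undisturbed, and the hand is high and clear.

```bash
python3 -c "
from bench import manip
print(manip.close_job())"
```

```text
the job is handed in; nothing more can be done
None
```

The sleeve is home in the nest against the stop plate: it was pushed slowly up the ramp and over the crest without rolling back, the things around the ramp look undisturbed, the hand is clear, and the job was handed in at about 14 s.

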